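# Change the glue warmer over from varnish bottles to glue jars

## Task

Change over the bench warmer: first switch it off at the isolator, and never handle a bottle or jar while the isolator is on. Then stand every varnish bottle from the hot plate on the cork mat, stand every glue jar from the tray on the hot plate, turn the thermostat dial down to the glue mark (60 on its scale), and last of all switch the isolator back on. Keep the bottles upright and leave the clamp, brush and saucer alone.

Things in the scene. Friction and masses are not known exactly. Their poses are not given: they have to be found in the camera images.
- warmer: bench warmer, fixed for the run: a grey housing 300 (its x) x 220 (its y) x 60 mm high, with the hot plate on its rear (+x) part and the thermostat dial on the dark control deck at its front (-x, towards the robot); origin at the centre of its underside; stands somewhat turned
- plate (a point): centre of the hot plate's upper face, 60 mm above the bench, axes as the warmer's: a bare aluminium square, 190 x 190 mm clear inside a spill lip 5 mm high and 8 mm wide; about 45 mm behind the warmer's centre. Room for four jars, 2 x 2, at 90 mm pitch
- dial_scale (a point): on the dial axis at deck level (60 mm up), 104 mm in front of the warmer's centre; axes as the warmer's. White scale 0 to 100 over 270 degrees clockwise, long ticks every 10, short every 5; 0 lies 135 degrees anticlockwise of the warmer's +x seen from above, 50 along +x, 60 at 27 degrees clockwise of +x, with the glue mark, a broad white dash 9 x 4 mm, outside it
- dial_grip (a point): on the dial's axis at the height to grip, 24.5 mm above the deck. The dial is a black disc 50 mm across and 9 mm high carrying an upright bar grip 46 mm long, 14 mm thick, from 9 to 35 mm above the deck; a white line marks the pointer end of the bar. This point's axes turn with the dial: at joint value 0 its x and y are the warmer's
- dial_pointer (a point): tip of the dial's pointer end, 23 mm out from the dial's axis, at the grip height; the bar lies along the line from dial_grip to this point
- dial (a joint): thermostat angle, 0 to 4.712 rad clockwise from above, 0.0471 rad per scale unit: 0 is scale 0, 4.712 is scale 100, the glue mark (60) is 2.827. It stays where it is left (0.03 N m of friction); it starts at 75 to 98
- isolator: rotary isolator, fixed for the run: a grey and white enclosure 88 x 88 x 54 mm on the bench with a black handle on top; origin at the centre of its underside; a black dash on its cover on the +x side is ON (I), a black ring on the +y side is OFF (O); stands somewhat turned
- isolator_axis (a point): on the handle's axis at the top of the cover's escutcheon, 57 mm above the bench; axes as the isolator's
- handle_grip (a point): on the handle's axis at the height to grip, 80 mm above the bench. The handle is a disc 48 mm across and 8 mm high carrying an upright bar grip 58 mm long, 14 mm thick, its top 92 mm and its underside (top of the disc) 65 mm above the bench
- handle_pointer (a point): tip of the pointer end of the handle (white line), 29 mm out from the axis at grip height; the bar lies along the line from handle_grip to this point; it points at the ring (+y of the isolator) when off and at the dash (+x) when on
- isolator_handle (a joint): handle angle, 0 off, 1.571 on, growing clockwise from above; an over-centre spring (at most 0.1 N m) pulls it home to the nearer end, so that past the middle (0.785) it snaps over and stays; starts on
- mat: cork mat on the bench, fixed, 130 (its x) x 160 (its y) x 6 mm thick; origin at the centre of its underside, so the top is 6 mm up. The mat and the isolator stand to the robot's right, one nearer and one farther; which is which varies
- tray: wooden jar tray on the bench to the robot's left, fixed, 212 x 212 mm, floor 6 mm up, a rim 6 mm wide whose top is 14 mm above the bench; origin at the centre of its underside
- bottle1: amber glass varnish bottle, 35 mm diameter to 56 mm up, then a neck and a black 25 mm cap, 80 mm tall in all, about 90 g; starts standing on the warmer's plate; origin at the centre of its underside, z up its axis. One or two are present (None when absent)
- bottle2: amber glass varnish bottle, 35 mm diameter to 56 mm up, then a neck and a black 25 mm cap, 80 mm tall in all, about 90 g; starts standing on the warmer's plate; origin at the centre of its underside, z up its axis. One or two are present (None when absent)
- jar1: squat clear glass glue jar with a steel screw lid, 46 mm diameter (lid 45 mm), 46 mm tall, about 120 g; starts standing in the tray; origin at the centre of its underside, z up its axis. Two to four of the jars are present (None when absent)
- jar2: squat clear glass glue jar with a steel screw lid, 46 mm diameter (lid 45 mm), 46 mm tall, about 120 g; starts standing in the tray; origin at the centre of its underside, z up its axis. Two to four of the jars are present (None when absent)
- jar3: squat clear glass glue jar with a steel screw lid, 46 mm diameter (lid 45 mm), 46 mm tall, about 120 g; starts standing in the tray; origin at the centre of its underside, z up its axis. Two to four of the jars are present (None when absent)
- jar4: squat clear glass glue jar with a steel screw lid, 46 mm diameter (lid 45 mm), 46 mm tall, about 120 g; starts standing in the tray; origin at the centre of its underside, z up its axis. Two to four of the jars are present (None when absent)
- clamp: violin maker's spool clamp lying on the bench behind the warmer: two wooden spools 32 mm across on a steel rod 130 mm long, brass nut; origin below its middle. Leave alone
- brush: flat varnish brush lying about 190 mm long, on the bench behind the tray; leave alone
- saucer: white saucer 110 mm across, 16 mm high, on the bench behind the warmer; leave alone
Mind the look-alikes: they are no part of the job. What is shaped like the bottle1 but red is not meant.

How it is judged:
On the way, in this order (a step that is already met when the one before it is completed fails the run):
1. the isolator is switched off (value of joint isolator_handle below 0.25 rad), for 0.2 s.
2. with the isolator still off, every bottle stands on the cork mat, every jar stands on the hot plate, and the dial is at the glue mark (x of bottle1 in the frame of mat between -0.053 and 0.053 m and y of bottle1 in the frame of mat between -0.068 and 0.068 m and z of bottle1 in the frame of mat between 0.002 and 0.01 m and angle between each of bottle1, bottle2, jar1, jar2, jar3, jar4's own z axis and vertical below 0.1 rad and linear speed of each of bottle1, bottle2, jar1, jar2, jar3, jar4 below 0.03 m/s and x of bottle2 in the frame of mat between -0.053 and 0.053 m and y of bottle2 in the frame of mat between -0.068 and 0.068 m and z of bottle2 in the frame of mat between 0.002 and 0.01 m and x of jar1 in the frame of plate between -0.078 and 0.078 m and y of jar1 in the frame of plate between -0.078 and 0.078 m and z of jar1 in the frame of plate between -0.004 and 0.004 m and x of jar2 in the frame of plate between -0.078 and 0.078 m and y of jar2 in the frame of plate between -0.078 and 0.078 m and z of jar2 in the frame of plate between -0.004 and 0.004 m and x of jar3 in the frame of plate between -0.078 and 0.078 m and y of jar3 in the frame of plate between -0.078 and 0.078 m and z of jar3 in the frame of plate between -0.004 and 0.004 m and x of jar4 in the frame of plate between -0.078 and 0.078 m and y of jar4 in the frame of plate between -0.078 and 0.078 m and z of jar4 in the frame of plate between -0.004 and 0.004 m and value of joint dial between 2.67743 and 2.97743 rad and value of joint isolator_handle below 0.25 rad), for 0.2 s.
3. the isolator is switched on (value of joint isolator_handle above 1.32 rad), for 0.2 s.
At the end, for the whole second after the job is handed in: Every bottle present stands upright and still on the cork mat (overhang at most 5 mm), every jar present stands upright and still on the hot plate inside its lip, the dial is at 60 within 3 units (2.827 +/- 0.15 rad), and the isolator is home at on (above 1.32 rad) (x of bottle1 in the frame of mat between -0.053 and 0.053 m and y of bottle1 in the frame of mat between -0.068 and 0.068 m and z of bottle1 in the frame of mat between 0.002 and 0.01 m and angle between each of bottle1, bottle2, jar1, jar2, jar3, jar4's own z axis and vertical below 0.1 rad and linear speed of each of bottle1, bottle2, jar1, jar2, jar3, jar4 below 0.03 m/s and x of bottle2 in the frame of mat between -0.053 and 0.053 m and y of bottle2 in the frame of mat between -0.068 and 0.068 m and z of bottle2 in the frame of mat between 0.002 and 0.01 m and x of jar1 in the frame of plate between -0.078 and 0.078 m and y of jar1 in the frame of plate between -0.078 and 0.078 m and z of jar1 in the frame of plate between -0.004 and 0.004 m and x of jar2 in the frame of plate between -0.078 and 0.078 m and y of jar2 in the frame of plate between -0.078 and 0.078 m and z of jar2 in the frame of plate between -0.004 and 0.004 m and x of jar3 in the frame of plate between -0.078 and 0.078 m and y of jar3 in the frame of plate between -0.078 and 0.078 m and z of jar3 in the frame of plate between -0.004 and 0.004 m and x of jar4 in the frame of plate between -0.078 and 0.078 m and y of jar4 in the frame of plate between -0.078 and 0.078 m and z of jar4 in the frame of plate between -0.004 and 0.004 m and value of joint dial between 2.67743 and 2.97743 rad and value of joint isolator_handle above 1.32 rad); the robot touches nothing.
It fails at once if a bottle or jar is handled while the isolator is on (value of joint isolator_handle above 1.32 rad and (contact force between the fingers and bottle1 above 1 N or contact force between the fingers and bottle2 above 1 N or contact force between the fingers and jar1 above 1 N or contact force between the fingers and jar2 above 1 N or contact force between the fingers and jar3 above 1 N or contact force between the fingers and jar4 above 1 N)).
It fails at once if a varnish bottle is tipped over (angle between any of bottle1, bottle2's own z axis and vertical above 0.8 rad).
It fails at once if the clamp, brush or saucer is moved more than 30 mm (distance of any of clamp, brush, saucer from where it was at the start of the episode above 0.03 m).
Of bottle1, bottle2 only 1 to 2 are there at a start; the rules pass over those that are not, and their reading is None.
Of jar1, jar2, jar3, jar4 only 2 to 4 are there at a start; the rules pass over those that are not, and their reading is None.
At some moment in a run one of jar1, jar2, jar3, jar4 may be knocked a few centimetres aside while the robot is not near it.
It also fails if it takes over 210 s, if anything falls off the work surface, if the arm or the gripper's body presses on something with over 40 N, if the wrist force passes 120 N, or if a joint passes its speed limit or range.

## Robot

A 6-joint arm with a two-finger parallel gripper is mounted at the origin on the work surface. World frame = base frame: x ahead of the robot, y to its left, z up, the work surface at z = 0. Lengths are in m, angles in rad, forces in N, time in s.
With the tool pointing down it reaches from about 0.3 to 0.875 m from the base axis. Payload 4.2 kg.
Tool frame: the origin (TCP) lies between the finger pads; the fingertips stand 22 mm ahead of it and the grasp point (between the pads) lies 3 mm ahead of it; z points along the fingers, y is the line along which they close (so a half turn about z gives the same grasp; the last joint's range is limited). The gripper opens to 85 mm and grips with 20 to 120 N. Pads are 22 mm wide; open, the fingers measure 114 mm over their backs; the gripper's body (76 mm by 85 mm) begins 54 mm behind the grasp point. The pads swing forward as they close: fully open they stand 13 mm farther back than shut.
Start: joints at [-1.19, 0.32, 1.565, -0, 1.257, -0.02], TCP at [0.224, -0.529, 0.253] pointing down, gripper open.
Joint ranges: [-3.11, 3.11], [-0.84, 2.01], [0.21, 2.61], [-1.34, 4.49], [0.05, 2.63], [-2.56, 2.56]. Speed limits (rad/s): [2.57, 2.57, 3.14, 3.14, 3.14, 3.14].

## Interface

Orientations are given as a unit quaternion [x, y, z, w].
In Python, from station import ctrl gives the robot as it stands. The module is installed in compiled form; this text tells all that it offers.
- The arm moves only by the tool send_rows, never from a script. Its argument "deltas" is a list of rows, each a list of 5 numbers: the shift along the tool's x, y, z in cm, then the turn about the tool's z in rad, then the finger opening in cm, from 0 to 8.54. In form: [[tx, ty, tz, roll, fingers], ...]. A call has 1 to 8 rows; each row is the pose to reach, as a shift and turn from the pose commanded when the call began, along the tool's axes at that moment; what a row does not reach only later rows make up. A row lasts 1/10 s, in which the tool goes at most 50 mm and 8.59 degrees, less where a joint would pass 70% of its speed; a pose out of reach is approached as far as the arm can. A call with a gripper value outside its range is refused whole. The fingers move at their own pace and stop on an object; "squeeze" is the grip in N (left out, the last holds). Time passes only in rows, so rows that repeat a pose let the fingers close. It gives the time, the measured TCP pose, the force, the opening and the grip force at its end, in the units of the state.
- ctrl.get_obs(): the state, without advancing time (a new reading comes with each control period).
- ctrl.capture(name): name is "side" or "top" or "wrist"; returns (picture, depth): 400x640x3 uint8, red, green, blue; 400x640 float32, m along the optical axis (not along the pixel's ray), 0 where there is no reading.
- ctrl.camera_info(name): a dict with "fx", "fy", "cx", "cy" (pixels), "position" and "attitude" of the camera in the world. Camera axes: x right, y down, z forward; pixel columns grow to the right and rows downward; lengths in m; the calibration is good to about 2 mm. A picture is of the moment at which its call begins: read the wrist's pose just before it. camera_info takes no time and is no camera call; for the wrist camera it gives the pose at the moment of the call.
- ctrl.sign_off(): hands the job in; it is judged then, once.
Trained networks look in the newest picture that a camera, given by its name, has taken for a name from the list of things; names that differ only in an ending like _2 or _b are one class to them, and where a whole thing is asked for, a point or a joint stands for the part that bears it (a point fixed in the world has none). Each returns a list of dicts, best first, with "p" (0 to 1); they miss things now and then, are a little off and sometimes report something else, mostly with a low value. They report only what shows in the picture. A call takes as long as a camera call. They do not tell look-alikes from the thing itself.
- ctrl.masks_of(camera, name): "region" (400x640 bool, what is visible of it) and "rect" ([left, top, right, bottom] in pixels, round what is visible of it).
The state is a dict: "t": time; "joints": joint angles; "dq": joint speeds; "effort": joint torques, N m; "ee_pos": TCP position; "ee_rot": TCP orientation; "wrist_force": force on the tool from outside, world axes, zero at the start; "moment": the same for the moment, N m; "opening": opening from 0.0 (shut) to 1.0 (fully open); "gripper_force": force on a finger pad.
Only numpy, scipy, OpenCV 4.12 (cv2) and the standard library are available. Lean on these libraries where they do the work, as an engineer would, in place of code of your own. Each camera call takes 0.05 s, during which the arm holds its last target. There are 200 camera calls.

## Working session

There is one attempt and no reset: what is moved stays moved. The work goes in short steps, Python scripts to look and compute and a tool call to move; the robot and the scene stay as the last step left them, time stands still between calls to the robot, and variables do not carry over. Pictures are saved under pics/ and viewed, at most 14 in all, crops included, and the job is handed in when it is done.

Besides the shell and the picture viewer there is one more tool, called in YAML: its name, and indented under it one key for each argument. send_rows: Moves the arm, as the interface text tells. Its arguments: {"type":"object","properties":{"deltas":{"type":"array"},"squeeze":{"type":"number"}},"required":["deltas"]}

```bash
mkdir -p pics; cat > h.py <<'E'
import numpy as np, cv2
from station import ctrl
from scipy.spatial.transform import Rotation as R
def cap(n,f=None):
    im,d=ctrl.capture(n)
    if f: cv2.imwrite('pics/'+f,im[:,:,::-1])
    return im,d
def cam(n):
    c=ctrl.camera_info(n); a=np.array(c['attitude'],float)
    M=a if a.shape==(3,3) else R.from_quat(a).as_matrix()
    return c,M,np.array(c['position'])
def cloud(n,d):
    c,M,p=cam(n); v,u=np.mgrid[:400,:640]
    P=np.stack([(u-c['cx'])/c['fx']*d,(v-c['cy'])/c['fy']*d,d],-1)
    return P@M.T+p
def proj(n,X):
    c,M,p=cam(n); q=(np.atleast_2d(X)-p)@M
    return np.c_[q[:,0]/q[:,2]*c['fx']+c['cx'],q[:,1]/q[:,2]*c['fy']+c['cy']]
E
python3 - <<'E'
from h import *
o=ctrl.get_obs();print({k:np.round(v,3) for k,v in o.items()})
for n in('side','top'):
    c,M,p=cam(n);print(n,c)
    im,d=cap(n,n+'0.png');np.save(n+'d.npy',d);W=cloud(n,d)
    for k in('bottle1','jar1','mat','tray','warmer','isolator','handle_pointer','dial_pointer'):
        for m in ctrl.masks_of(n,k):
            if m['p']<.3: continue
            r=m['region']&(d>0)
            print(n,k,round(m['p'],2),m['rect'],np.round(np.median(W[r],0),3) if r.any() else None,np.round(np.percentile(W[r][:,2],97),3) if r.any() else None)
E
```

```text
{'t': np.float64(0.0), 'joints': array([-1.19 ,  0.32 ,  1.566,  0.   ,  1.257, -0.02 ]), 'dq': array([ 0.001,  0.   , -0.   , -0.   ,  0.   , -0.001]), 'effort': array([-0.0000e+00, -4.1552e+01, -2.3416e+01, -0.0000e+00,  8.0000e-03,
        0.0000e+00]), 'ee_pos': array([ 0.224, -0.529,  0.252]), 'ee_rot': array([ 0.98 ,  0.199, -0.   , -0.001]), 'wrist_force': array([ 0.731, -0.925,  0.322]), 'moment': array([-0.035,  0.018,  0.016]), 'gripper_force': np.float64(0.0), 'opening': np.float64(1.001)}
side {'fx': 373.69395237693357, 'fy': 373.69395237693357, 'cx': 312.85840860419626, 'cy': 196.7621181146456, 'position': array([0.0538085 , 0.62541751, 0.7583939 ]), 'attitude': array([-0.33765673,  0.84398978, -0.38859678,  0.15053814])}
side bottle1 0.77 [325.6, 167.7, 343.5, 195.0] [ 0.574 -0.011  0.105] 0.14
side bottle1 0.64 [386.5, 180.4, 399.4, 209.3] [ 0.444 -0.145  0.047] 0.081
side jar1 0.91 [249.6, 293.5, 268.6, 322.8] [0.449 0.369 0.05 ] 0.054
side jar1 0.83 [281.0, 273.0, 298.4, 296.6] [0.442 0.283 0.05 ] 0.054
side jar1 0.63 [222.9, 263.4, 243.6, 290.3] [0.562 0.359 0.049] 
[... 1318 characters left out ...]
12 -0.318  0.007] 0.01
top tray 0.87 [184.0, 202.0, 271.0, 291.7] [0.51  0.307 0.007] 0.016
top tray 0.74 [454.3, 190.3, 468.6, 213.8] [ 0.612 -0.306  0.077] 0.095
top warmer 0.7 [293.2, 164.8, 383.5, 293.4] [0.529 0.013 0.061] 0.069
top isolator 0.66 [436.4, 182.0, 481.1, 225.3] [ 0.614 -0.3    0.055] 0.092
top handle_pointer 0.69 [454.0, 189.5, 474.0, 211.4] [ 0.613 -0.306  0.078] 0.095
top handle_pointer 0.35 [292.0, 169.1, 381.9, 291.2] [0.529 0.013 0.061] 0.069
top dial_pointer 0.72 [325.4, 265.0, 343.6, 283.2] [0.435 0.017 0.072] 0.098
top dial_pointer 0.72 [201.1, 213.3, 220.2, 229.2] [0.567 0.343 0.051] 0.055
top dial_pointer 0.5 [184.9, 202.4, 270.1, 288.3] [0.51  0.307 0.007] 0.016
```

```bash
python3 - <<'E'
import cv2
a=cv2.imread('pics/top0.png')[150:320,170:510];cv2.imwrite('pics/t1.png',cv2.resize(a,(800,400),interpolation=cv2.INTER_CUBIC))
a=cv2.imread('pics/side0.png')[120:360,180:480];cv2.imwrite('pics/s1.png',cv2.resize(a,(750,600),interpolation=cv2.INTER_CUBIC))
E
```

```text
(no output)
```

View pics/t1.png

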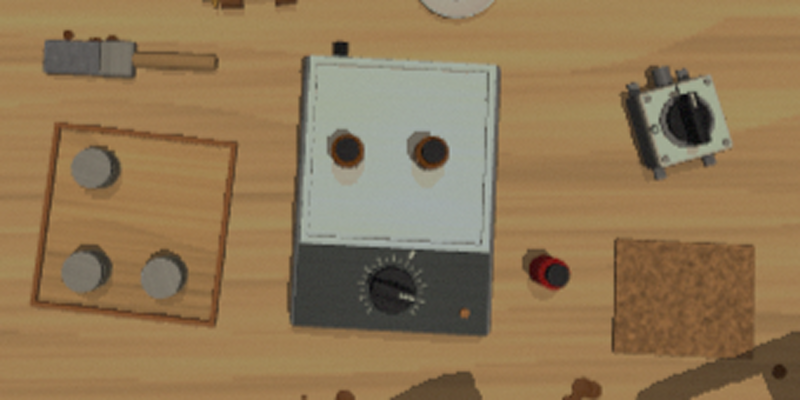

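View pics/s1.png

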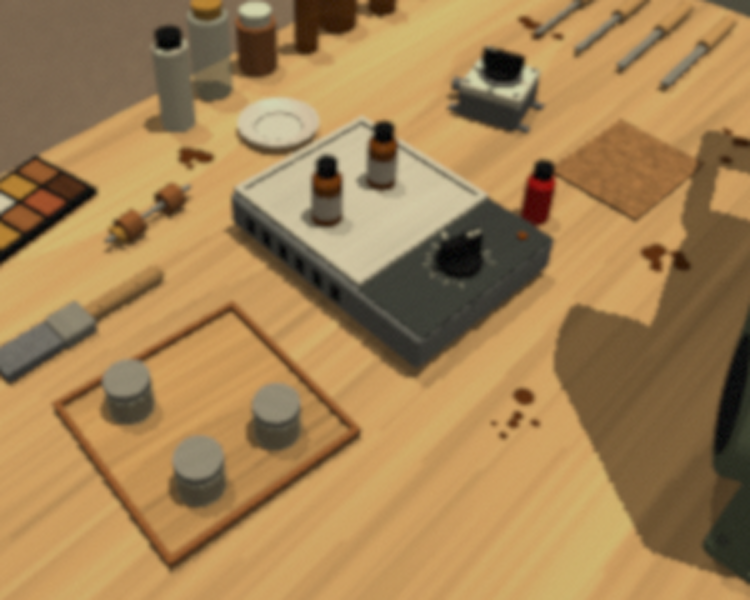

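```bash
cat > m.py <<'E'
from h import *
d=np.load('topd.npy'); W=cloud('top',d)
def sel(cx,cy,r,z0,z1): 
    return W[(d>0)&(np.hypot(W[...,0]-cx,W[...,1]-cy)<r)&(W[...,2]>z0)&(W[...,2]<z1)]
def rect(P):
    r=cv2.minAreaRect((P[:,:2]*1000).astype(np.float32)); return np.round(r[0],1),np.round(r[1],1),round(r[2],1)
def circ(P): 
    c,r=cv2.minEnclosingCircle((P[:,:2]*1000).astype(np.float32)); return np.round(c,1),round(r,1),np.round(P[:,:2].mean(0)*1000,1),len(P),np.round(np.median(P[:,2]),4)
def bar(P):
    c=P[:,:2].mean(0); w,v=np.linalg.eigh(np.cov(P[:,:2].T)); return np.round(c,4),np.degrees(np.arctan2(v[1,1],v[0,1])),len(P),rect(P),np.round(np.median(P[:,2]),4)
if __name__=='__main__':
    for k,(x,y) in dict(b1=(.58,.065),b2=(.58,-.025),).items(): print(k,circ(sel(x,y,.045,.125,.16)))
    for k,(x,y) in dict(j1=(.568,.344),j2=(.456,.355),j3=(.447,.269)).items(): print(k,circ(sel(x,y,.04,.045,.07)))
    print('handle',bar(sel(.613,-.303,.05,.083,.11)))
    print('dial',bar(sel(.435,.017,.05,.086,.11)))
    print('iso',rect(sel(.613,-.303,.065,.05,.07)))
    print('warmer',rect(sel(.529,.013,.2,.052,.075)))
    print('mat',rect(sel(.412,-.318,.10,.004,.012)))
    print('tray',rect(sel(.51,.307,.17,.012,.018)))
    print('red',circ(sel(.445,-.15,.04,.06,.1)))
E
python3 m.py
python3 - <<'E'
import cv2
a=cv2.imread('pics/top0.png')
b=cv2.resize(a[250:290,305:360],(550,400),interpolation=cv2.INTER_CUBIC);c=cv2.resize(a[175:230,430:490],(240,220),interpolation=cv2.INTER_CUBIC)
import numpy as np
o=np.zeros((400,800,3),'u1');o[:,:550]=b;o[:220,555:795]=c;cv2.imwrite('pics/z.png',o)
E
```

```text
b1 (array([581.1,  63.3]), 14.7, array([581.1,  63.7]), 91, np.float64(0.1403))
b2 (array([579.5, -22.8]), 13.3, array([578.2, -23.3]), 91, np.float64(0.1404))
j1 (array([568.1, 350.1]), 22.9, array([569. , 349.6]), 238, np.float64(0.0521))
j2 (array([454.6, 360.4]), 23.0, array([454.5, 359. ]), 247, np.float64(0.0522))
j3 (array([446.7, 272.2]), 22.8, array([447. , 271.9]), 242, np.float64(0.0523))
handle (array([ 0.613 , -0.3101]), np.float64(-165.74855899333363), 145, (array([ 613.3, -311.3]), array([57.3, 15.5]), 13.9), np.float64(0.0911))
dial (array([0.4326, 0.0184]), np.float64(71.8923369823422), 110, (array([432.1,  18.4]), array([45.5, 14.2]), 71.5), np.float64(0.0955))
iso (array([ 613.1, -311.2]), array([85.7, 86. ]), 15.3)
warmer (array([533.5, -27.5]), array([298. , 298.7]), 86.3)
mat (array([ 413.1, -321.5]), array([190.7, 189.3]), 80.2)
tray (array([536.4, 307.8]), array([213.3, 274.1]), 82.9)
red (array([ 447.4, -159. ]), 15.4, array([ 447.5, -156.7]), 116, np.float64(0.0792))
```

View pics/z.png

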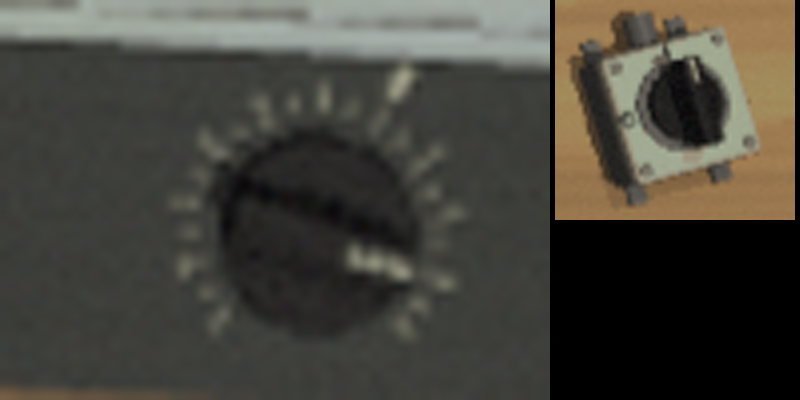

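```bash
python3 - <<'E'
from m import *
P=sel(.52,.02,.21,.054,.075);P=P[P[:,1]>-.12];print('warmer',rect(P),len(P))
im=cv2.imread('pics/top0.png')
P=sel(.51,.307,.17,.010,.018);P=P[(P[:,1]>.18)];P=P[P[:,0]<.63]; print('tray',rect(P))
# mat by color/height mask hull
m=(d>0)&(W[...,2]>.004)&(W[...,2]<.012)&(abs(W[...,0]-.412)<.1)&(abs(W[...,1]+.315)<.12)
n,l,s,c=cv2.connectedComponentsWithStats(cv2.morphologyEx(m.astype('u1'),cv2.MORPH_OPEN,np.ones((3,3))))
i=1+np.argmax(s[1:,4]);print('mat',rect(W[l==i]),s[i])
# plate white mask
z=(d>0)&(W[...,2]>.05)&(W[...,2]<.08)&(im.min(-1)>130)
n,l,s,c=cv2.connectedComponentsWithStats(z.astype('u1'));i=1+np.argmax(s[1:,4]);print('plate',rect(W[l==i]),s[i])
o=ctrl.get_obs();print(o['ee_pos'],R.from_quat(o['ee_rot']).as_matrix().round(3))
E
```

```text
warmer (array([536. ,  11.6]), array([219.4, 298.8]), 86.3) 9192
tray (array([505.7, 311.9]), array([213.9, 212.1]), 83.0)
mat (array([ 412.1, -318.6]), array([159.2, 129.5]), 86.7) [ 431  253   60   50 2315]
plate (array([582. ,   8.5]), array([205.7, 206.6]), 86.4) [ 298  174   83   83 5694]
[ 0.22433431 -0.52945722  0.2533679 ] [[ 0.921  0.39   0.   ]
 [ 0.39  -0.921 -0.   ]
 [ 0.     0.    -1.   ]]
```

```bash
cat > go.py <<'E'
import sys,json
from h import *
# usage: go.py x y z theta  (mm, rad) -> deltas in cm from current pose
def st():
    o=ctrl.get_obs();M=R.from_quat(o['ee_rot']).as_matrix();return o,M
def go(x,y,z,th):
    o,M=st();dl=M.T@(np.array([x,y,z])/1000-o['ee_pos'])*100
    t=np.arctan2(M[1,0],M[0,0]);return np.round([*dl,(t-th+np.pi)%(2*np.pi)-np.pi],3)
if __name__=='__main__':
    a=list(map(float,sys.argv[1:]))
    o,M=st();print(np.round(o['ee_pos'],4),np.round(np.arctan2(M[1,0],M[0,0]),4),np.round(o['joints'],2))
    for i in range(0,len(a),4):print(a[i:i+4],go(*a[i:i+4]))
E
python3 go.py 613 -310.7 160 .247 613 -310.7 90 .247
```

```text
[ 0.2243 -0.5295  0.2534] 0.4008 [-1.19  0.32  1.56  0.    1.26 -0.02]
[613.0, -310.7, 160.0, 0.247] [44.321 -4.982  9.336  0.154]
[613.0, -310.7, 90.0, 0.247] [44.321 -4.983 16.336  0.154]
```

send_rows:
  deltas:
    - [6,-0.7,0,0.08,4]
    - [12,-1.3,1,0.154,4]
    - [18,-2,2,0.154,4]
    - [24,-2.7,3.5,0.154,4]
    - [30,-3.4,5,0.154,4]
    - [36,-4.1,6.5,0.154,4]
    - [41,-4.6,8,0.154,4]
    - [44.32,-4.98,9.34,0.154,4]
  squeeze: 40

```text
t: 1.7
ee_pos: [0.567, -0.3364, 0.1769]
ee_rot: [0.992, 0.123, 0.0, 0.0]
wrist_force: [-0.2, -1.9, 0.2]
opening: 0.469
gripper_force: 0.0
```

```bash
python3 - <<'E'
import h
h.cap('wrist','w0.png')
E
python3 go.py 613 -310.7 90 .247
```

```text
[ 0.5723 -0.3317  0.1735] 0.2509 [-0.54  0.51  1.47  0.01  1.17  0.77]
[613.0, -310.7, 90.0, 0.247] [ 4.428e+00 -9.920e-01  8.367e+00  4.000e-03]
```

View pics/w0.png

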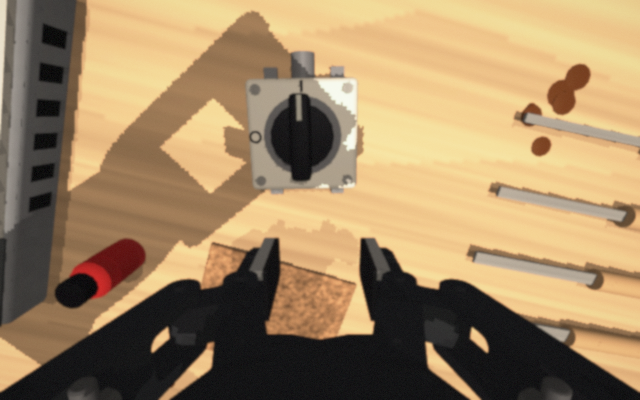

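send_rows:
  deltas:
    - [0,0,0,0,4]
    - [0,0,0,0,4]

```text
t: 1.95
ee_pos: [0.5648, -0.3377, 0.1768]
ee_rot: [0.992, 0.123, -0.0, 0.0]
wrist_force: [0.4, -0.1, 0.5]
opening: 0.469
gripper_force: 0.0
```

```bash
python3 go.py 613 -310.7 130 .247 613 -310.7 90 .247
```

```text
[ 0.5648 -0.3377  0.1768] 0.2474 [-0.56  0.5   1.47 -0.    1.17  0.77]
[613.0, -310.7, 130.0, 0.247] [ 5.338 -1.434  4.679  0.   ]
[613.0, -310.7, 90.0, 0.247] [ 5.342 -1.434  8.679  0.   ]
```

send_rows:
  deltas:
    - [3,-0.8,2,0,4]
    - [5.34,-1.43,4,0,4]
    - [5.34,-1.43,4.6,0,4]
    - [5.34,-1.43,8.68,0,4]
    - [5.34,-1.43,8.68,0,4]
    - [5.34,-1.43,8.68,0,1]
    - [5.34,-1.43,8.68,0,0.8]
    - [5.34,-1.43,8.68,0,0.8]

```text
t: 2.75
ee_pos: [0.6127, -0.3113, 0.0919]
ee_rot: [0.992, 0.123, -0.0, 0.001]
wrist_force: [-3.1, -0.2, 4.1]
opening: 0.156
gripper_force: 40.4
```

send_rows:
  deltas:
    - [0,0,0,0,0.8]
    - [0,0,0,0,0.8]

```text
t: 2.95
ee_pos: [0.6127, -0.3113, 0.0919]
ee_rot: [0.992, 0.123, -0.0, 0.001]
wrist_force: [-3.7, -1.0, 5.9]
opening: 0.154
gripper_force: 40.7
```

send_rows:
  deltas:
    - [0,0,-0.2,-0.15,0.8]
    - [0,0,-0.2,-0.3,0.8]
    - [0,0,-0.2,-0.45,0.8]
    - [0,0,-0.2,-0.6,0.8]
    - [0,0,-0.2,-0.74,0.8]
    - [0,0,-0.2,-0.88,0.8]
    - [0,0,-0.2,-1.02,0.8]
    - [0,0,-0.2,-1.16,0.8]

```text
t: 3.75
ee_pos: [0.6149, -0.3133, 0.092]
ee_rot: [0.761, 0.649, 0.0, 0.003]
wrist_force: [4.9, -7.3, -7.2]
opening: 0.152
gripper_force: 39.6
```

send_rows:
  deltas:
    - [0,0,0,-0.14,0.8]
    - [0,0,0,-0.28,0.8]
    - [0,0,0,-0.41,0.8]
    - [0,0,0,-0.41,0.8]
    - [0,0,0,-0.41,4]
    - [0,0,0,-0.41,4]
    - [0,0,-5,-0.41,4]
    - [0,0,-10,-0.41,4]

```text
t: 4.55
ee_pos: [0.6124, -0.3099, 0.1918]
ee_rot: [0.615, 0.788, -0.0, -0.002]
wrist_force: [2.0, -0.8, 0.1]
opening: 0.468
gripper_force: 0.0
```

```bash
python3 go.py 581 63.5 200 1.571 581 63.5 100 1.571; python3 - <<'E'
from h import *
im,d=cap('top');np.save('topd.npy',d)
import importlib,m
print(m.bar(m.sel(.613,-.311,.05,.083,.11)))
E
```

```text
[ 0.6124 -0.3099  0.1918] 1.8167 [-0.49  0.54  1.37  0.    1.24 -0.73]
[581.0, 63.5, 200.0, 1.571] [36.98   6.045 -0.718  0.246]
[581.0, 63.5, 100.0, 1.571] [36.948  6.077  9.282  0.246]
(array([ 0.613 , -0.3102]), np.float64(105.32661146487824), 129, (array([ 613.2, -311.4]), array([13.8, 58.8]), 15.2), np.float64(0.0915))
```

```bash
python3 go.py 579 -23 200 1.571
```

```text
[ 0.6166 -0.3121  0.2036] 1.8167 [-0.49  0.53  1.36  0.    1.24 -0.73]
[579.0, -23.0, 200.0, 1.571] [28.953  3.391  0.112  0.246]
```

send_rows:
  deltas:
    - [4.5,0.5,0,0.1,6]
    - [9.5,1,0,0.2,6]
    - [14.5,1.7,0,0.246,6]
    - [19,2.2,0,0.246,6]
    - [23,2.7,0,0.246,6]
    - [27,3.2,0,0.246,6]
    - [28.95,3.39,0.1,0.246,6]
    - [28.95,3.39,0.1,0.246,6]

```text
t: 5.4
ee_pos: [0.575, -0.0189, 0.1915]
ee_rot: [0.706, 0.708, 0.0, -0.0]
wrist_force: [0.0, -0.1, -0.4]
opening: 0.703
gripper_force: 0.0
```

send_rows:
  deltas:
    - [0,0,0,0,6]
    - [0,0,0,0,6]

```text
t: 5.6
ee_pos: [0.576, -0.0226, 0.1913]
ee_rot: [0.707, 0.707, 0.0, 0.0]
wrist_force: [-0.4, -0.2, -0.0]
opening: 0.701
gripper_force: 0.0
```

```bash
python3 go.py 579 -23 200 1.571 579 -23 100 1.571; python3 - <<'E'
from h import *
im,d=cap('wrist','w1.png');W=cloud('wrist',d)
for m in ctrl.masks_of('wrist','bottle1'):
    r=m['region']&(d>0); P=W[r]; c=P[P[:,2]>.125]
    print(round(m['p'],2),m['rect'],len(c),np.round([c[:,0].min(),c[:,0].max(),c[:,1].min(),c[:,1].max()],4) if len(c) else 0)
E
```

```text
[ 0.576  -0.0226  0.1913] 1.5699 [-0.06  0.37  1.66 -0.    1.12 -0.06]
[579.0, -23.0, 200.0, 1.571] [-0.045  0.305 -0.869 -0.001]
[579.0, -23.0, 100.0, 1.571] [-4.000e-02  2.990e-01  9.131e+00 -1.000e-03]
0.95 [304.4, 49.7, 360.3, 114.1] 1851 [0.5716 0.5958 0.0526 0.0772]
0.73 [530.1, 0.0, 575.2, 47.8] 0 0
0.7 [302.4, 180.3, 352.1, 249.7] 1444 [ 0.5687  0.5931 -0.0352 -0.0105]
0.64 [176.4, 349.4, 194.7, 357.3] 1 [ 0.5263  0.5263 -0.0349 -0.0349]
```

send_rows:
  deltas:
    - [0,0.4,3,0,6]
    - [0,0.4,6,0,6]
    - [0,0.4,9.13,0,6]
    - [0,0.4,9.13,0,6]
    - [0,0.4,9.13,0,3]
    - [0,0.4,9.13,0,2.5]
    - [0,0.4,9.13,0,2.5]
    - [0,0.4,9.13,0,2.5]
  squeeze: 30

```text
t: 6.5
ee_pos: [0.5809, -0.0218, 0.1016]
ee_rot: [0.707, 0.707, 0.001, 0.001]
wrist_force: [0.7, -0.9, 3.7]
opening: 0.398
gripper_force: 30.2
```

send_rows:
  deltas:
    - [0,0,0,0,2.5]
    - [0,0,-2,0,2.5]
    - [0,0,-5,0,2.5]
    - [0,0,-10,0,2.5]
    - [0,0,-10,0,2.5]

```text
t: 7.0
ee_pos: [0.5834, -0.0217, 0.2067]
ee_rot: [0.707, 0.707, 0.005, 0.005]
wrist_force: [0.7, 0.7, -0.5]
opening: 0.401
gripper_force: 30.2
```

```bash
python3 go.py 410 -358 200 1.571 410 -358 47 1.571
```

```text
[ 0.5834 -0.0217  0.2067] 1.5709 [-0.06  0.36  1.63  0.    1.14 -0.06]
[410.0, -358.0, 200.0, 1.571] [-33.631 -17.347   0.458  -0.   ]
[410.0, -358.0, 47.0, 1.571] [-33.62  -17.559  15.757  -0.   ]
```

send_rows:
  deltas:
    - [-3,-1.5,0.3,0,2.5]
    - [-7,-3.6,0.4,0,2.5]
    - [-11.5,-5.9,0.4,0,2.5]
    - [-16,-8.3,0.4,0,2.5]
    - [-20.5,-10.6,0.4,0,2.5]
    - [-25,-12.9,0.4,0,2.5]
    - [-29,-15,0.4,0,2.5]
    - [-31.5,-16.3,0.4,0,2.5]

```text
t: 7.8
ee_pos: [0.4147, -0.339, 0.1955]
ee_rot: [0.708, 0.706, -0.0, -0.0]
wrist_force: [-0.3, 0.3, -0.5]
opening: 0.397
gripper_force: 30.3
```

send_rows:
  deltas:
    - [-1,-0.5,0,0,2.5]
    - [-2,-1,0,0,2.5]
    - [-2,-1,0,0,2.5]

```text
t: 8.1
ee_pos: [0.4067, -0.3568, 0.1956]
ee_rot: [0.707, 0.707, 0.0, -0.0]
wrist_force: [-0.0, -0.4, -1.6]
opening: 0.402
gripper_force: 30.3
```

```bash
python3 go.py 410 -358 48.5 1.571
```

```text
[ 0.4067 -0.3568  0.1956] 1.5702 [-0.74  0.31  1.73  0.    1.1  -0.74]
[410.0, -358.0, 48.5, 1.571] [-1.2700e-01  3.3600e-01  1.4708e+01 -1.0000e-03]
```

send_rows:
  deltas:
    - [0,0.3,4,0,2.5]
    - [0,0.3,8,0,2.5]
    - [0,0.3,12,0,2.5]
    - [0,0.3,13.7,0,2.5]
    - [0,0.3,14.6,0,2.5]
    - [0,0.3,14.7,0,2.5]
    - [0,0.3,14.7,0,2.5]

```text
t: 8.8
ee_pos: [0.4108, -0.3565, 0.0496]
ee_rot: [0.707, 0.707, 0.0, 0.001]
wrist_force: [0.4, -0.6, -1.4]
opening: 0.406
gripper_force: 30.3
```

send_rows:
  deltas:
    - [0,0,0.1,0,3.6]
    - [0,0,0.1,0,4.5]
    - [0,0,0.1,0,6]
    - [0,0,0.1,0,6]
    - [0,0,-4,0,6]
    - [0,0,-8,0,6]
    - [0,0,-13,0,6]
    - [0,0,-15,0,6]

```text
t: 9.6
ee_pos: [0.4112, -0.358, 0.2039]
ee_rot: [0.707, 0.707, 0.0, 0.004]
wrist_force: [0.5, -0.7, -0.3]
opening: 0.703
gripper_force: 0.0
```

send_rows:
  deltas:
    - [0,0,-0.5,0,6]
    - [0,0,-0.5,0,6]

```text
t: 9.8
ee_pos: [0.4096, -0.3565, 0.204]
ee_rot: [0.707, 0.707, 0.0, 0.0]
wrist_force: [-0.5, -0.8, -0.9]
opening: 0.698
gripper_force: 0.0
```

```bash
python3 go.py 583 64 200 1.571;  python3 - <<'E'
from h import *
im,d=cap('side')
W=cloud('side',d)
for m in ctrl.masks_of('side','bottle1'):
    r=m['region']&(d>0); print(round(m['p'],2),m['rect'],np.round(np.median(W[r],0),3),np.round(np.percentile(W[r][:,2],97),3))
E
```

```text
[ 0.4096 -0.3565  0.204 ] 1.5707 [-0.74  0.31  1.72 -0.    1.12 -0.74]
[583.0, 64.0, 200.0, 1.571] [42.057 17.331  0.387 -0.   ]
0.72 [431.7, 159.9, 447.7, 182.1] [ 0.408 -0.343  0.053] 0.087
0.67 [303.5, 182.8, 316.5, 208.9] [0.575 0.077 0.106] 0.141
0.51 [386.6, 183.3, 399.4, 207.7] [ 0.444 -0.145  0.046] 0.081
```

Bottle 2 stands on the mat. Now bottle 1.

send_rows:
  deltas:
    - [4.5,1.9,0,0,6]
    - [9,3.7,0,0,6]
    - [13.5,5.6,0,0,6]
    - [18,7.4,0,0,6]
    - [22.5,9.3,0,0,6]
    - [27,11.1,0,0,6]
    - [31.5,13,0,0,6]
    - [36,14.8,0,0,6]

```text
t: 10.7
ee_pos: [0.5574, 0.0054, 0.2016]
ee_rot: [0.707, 0.707, -0.001, -0.001]
wrist_force: [0.4, -0.4, 0.0]
opening: 0.7
gripper_force: 0.0
```

send_rows:
  deltas:
    - [4,1.6,0.2,0,6]
    - [6,2.5,0.4,0,6]
    - [6,2.5,0.4,0,6]

```text
t: 11.0
ee_pos: [0.5827, 0.0661, 0.1969]
ee_rot: [0.706, 0.708, -0.001, -0.002]
wrist_force: [-0.3, -0.9, 0.1]
opening: 0.702
gripper_force: 0.0
```

```bash
python3 go.py 582.5 64 100 1.571
```

```text
[0.5827 0.0661 0.1969] 1.5746 [0.09 0.38 1.62 0.   1.14 0.09]
[582.5, 64.0, 100.0, 1.571] [-2.150e-01  2.300e-02  9.691e+00  4.000e-03]
```

send_rows:
  deltas:
    - [-0.2,0,3,0,6]
    - [-0.2,0,6,0,6]
    - [-0.2,0,9.6,0,6]
    - [-0.2,0,9.6,0,6]
    - [-0.2,0,9.6,0,3]
    - [-0.2,0,9.6,0,2.5]
    - [-0.2,0,9.6,0,2.5]
    - [-0.2,0,9.6,0,2.5]

```text
t: 11.8
ee_pos: [0.5834, 0.0613, 0.1051]
ee_rot: [0.707, 0.707, 0.001, 0.001]
wrist_force: [-0.7, 0.4, 1.5]
opening: 0.404
gripper_force: 30.4
```

send_rows:
  deltas:
    - [0,0,0,0,2.5]
    - [0,0,-2,0,2.5]
    - [0,0,-5,0,2.5]
    - [0,0,-10,0,2.5]
    - [0,0,-10,0,2.5]

```text
t: 12.3
ee_pos: [0.5865, 0.0618, 0.211]
ee_rot: [0.707, 0.707, 0.005, 0.005]
wrist_force: [1.1, -0.1, -0.7]
opening: 0.403
gripper_force: 30.4
```

```bash
python3 go.py 412 -280 200 1.571
```

```text
[0.5865 0.0618 0.211 ] 1.5709 [ 0.09  0.36  1.61 -0.    1.16  0.09]
[412.0, -280.0, 200.0, 1.571] [-34.177 -17.464   0.81   -0.   ]
```

send_rows:
  deltas:
    - [-3,-1.5,0.3,0,2.5]
    - [-7,-3.6,0.4,0,2.5]
    - [-11.5,-5.9,0.4,0,2.5]
    - [-16,-8.2,0.4,0,2.5]
    - [-20.5,-10.5,0.4,0,2.5]
    - [-25,-12.8,0.4,0,2.5]
    - [-29,-14.9,0.4,0,2.5]
    - [-31.5,-16.1,0.4,0,2.5]

```text
t: 13.1
ee_pos: [0.4197, -0.2558, 0.1997]
ee_rot: [0.708, 0.706, -0.0, 0.0]
wrist_force: [1.3, 0.5, -0.4]
opening: 0.395
gripper_force: 30.4
```

send_rows:
  deltas:
    - [-1,-0.5,0,0,2.5]
    - [-2,-1,0,0,2.5]
    - [-2,-1,0,0,2.5]
    - [-2,-1,0,0,2.5]

```text
t: 13.5
ee_pos: [0.4122, -0.2728, 0.1997]
ee_rot: [0.707, 0.707, 0.0, -0.0]
wrist_force: [-0.5, -0.2, -0.4]
opening: 0.402
gripper_force: 30.4
```

```bash
python3 go.py 412 -280 53 1.571
```

```text
[ 0.4122 -0.2728  0.1997] 1.5715 [-0.61  0.24  1.83  0.    1.08 -0.61]
[412.0, -280.0, 53.0, 1.571] [-0.725 -0.021 14.673  0.   ]
```

send_rows:
  deltas:
    - [-0.4,0,4,0,2.5]
    - [-0.7,0,8,0,2.5]
    - [-0.7,0,12,0,2.5]
    - [-0.7,0,13.7,0,2.5]
    - [-0.7,0,14.4,0,2.5]
    - [-0.7,0,14.6,0,2.5]
    - [-0.7,0,14.6,0,2.5]

```text
t: 14.2
ee_pos: [0.4128, -0.2806, 0.0546]
ee_rot: [0.707, 0.707, 0.0, 0.001]
wrist_force: [0.1, 0.2, 0.3]
opening: 0.4
gripper_force: 30.3
```

send_rows:
  deltas:
    - [0,0,0.1,0,2.5]
    - [0,0,0.2,0,2.5]
    - [0,0,0.2,0,2.5]

```text
t: 14.5
ee_pos: [0.412, -0.2808, 0.0524]
ee_rot: [0.707, 0.707, 0.0, 0.001]
wrist_force: [0.2, 0.0, -0.7]
opening: 0.402
gripper_force: 30.3
```

send_rows:
  deltas:
    - [0,0,0.1,0,2.5]
    - [0,0,0.2,0,2.5]
    - [0,0,0.2,0,2.5]

```text
t: 14.8
ee_pos: [0.412, -0.2808, 0.0511]
ee_rot: [0.707, 0.707, 0.0, 0.001]
wrist_force: [-1.5, 0.4, 9.9]
opening: 0.399
gripper_force: 31.5
```

Contact; release and rise.

send_rows:
  deltas:
    - [0,0,0,0,3.6]
    - [0,0,0,0,4.5]
    - [0,0,0,0,6]
    - [0,0,0,0,6]
    - [0,0,-4,0,6]
    - [0,0,-8,0,6]
    - [0,0,-13,0,6]
    - [0,0,-16,0,6]

```text
t: 15.6
ee_pos: [0.4126, -0.2812, 0.2133]
ee_rot: [0.707, 0.707, 0.0, 0.002]
wrist_force: [0.5, -0.4, -0.3]
opening: 0.7
gripper_force: 0.0
```

send_rows:
  deltas:
    - [3,0,-0.5,0,6]
    - [8,0,-0.5,0,6]
    - [13,0,-0.5,0,6]
    - [18,0,-0.5,0,6]
    - [23,0,-0.5,0,6]
    - [26,0,-0.5,0,6]
    - [26,0,-0.5,0,6]
    - [26,0,-0.5,0,6]

```text
t: 16.4
ee_pos: [0.4117, -0.0203, 0.2148]
ee_rot: [0.706, 0.708, -0.0, 0.0]
wrist_force: [0.3, 0.4, -0.5]
opening: 0.703
gripper_force: 0.0
```

```bash
python3 go.py 432.3 18.4 150 1.255 432.3 18.4 93 1.255; python3 - <<'E'
from h import *
im,d=cap('side','s2.png');W=cloud('side',d)
for k in('bottle1','jar1'):
  for m in ctrl.masks_of('side',k):
    r=m['region']&(d>0); print(k,round(m['p'],2),m['rect'],np.round(np.median(W[r],0),3),np.round(np.percentile(W[r][:,2],97),3))
E
```

```text
[ 0.4117 -0.0203  0.2148] 1.5728 [-0.08  0.09  1.97 -0.    1.08 -0.08]
[432.3, 18.4, 150.0, 1.255] [3.87  2.067 6.476 0.318]
[432.3, 18.4, 93.0, 1.255] [ 3.873  2.067 12.176  0.318]
bottle1 0.69 [418.9, 171.6, 433.6, 193.7] [ 0.409 -0.263  0.052] 0.087
bottle1 0.59 [386.5, 186.6, 401.0, 209.9] [ 0.442 -0.144  0.042] 0.078
bottle1 0.56 [435.9, 159.8, 449.7, 180.1] [ 0.408 -0.344  0.052] 0.086
jar1 0.81 [248.8, 292.4, 270.8, 323.7] [0.448 0.368 0.05 ] 0.054
jar1 0.7 [220.4, 263.8, 242.0, 288.0] [0.562 0.358 0.05 ] 0.054
jar1 0.68 [282.2, 271.4, 298.1, 299.1] [0.443 0.283 0.05 ] 0.054
```

View pics/s2.png

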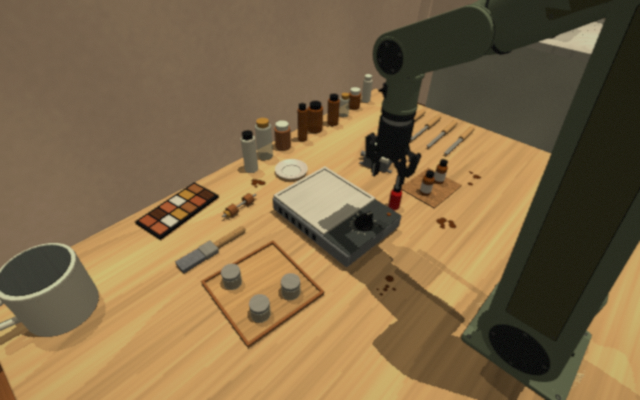

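send_rows:
  deltas:
    - [2,1,2,0.15,4]
    - [3.87,2.07,5,0.318,4]
    - [3.87,2.07,8,0.318,4]
    - [3.87,2.07,8,0.318,4]
    - [3.87,2.07,11.8,0.318,4]
    - [3.87,2.07,11.8,0.318,4]
    - [3.87,2.07,11.8,0.318,0.8]
    - [3.87,2.07,11.8,0.318,0.8]

```text
t: 17.35
ee_pos: [0.4336, 0.0177, 0.0986]
ee_rot: [0.81, 0.586, 0.001, 0.001]
wrist_force: [-1.5, 0.3, 5.7]
opening: 0.154
gripper_force: 32.9
```

send_rows:
  deltas:
    - [0,0,0,0,0.8]
    - [0,0,0,0,0.8]
    - [0,0,0,0,0.8]

```text
t: 17.65
ee_pos: [0.4336, 0.0177, 0.0986]
ee_rot: [0.81, 0.586, 0.001, 0.001]
wrist_force: [-2.6, -2.7, 6.4]
opening: 0.155
gripper_force: 33.1
```

```bash
python3 go.py 432.3 18.4 96 2.606
```

```text
[0.4336 0.0177 0.0986] 1.2532 [ 0.01  0.27  2.09 -0.    0.77  0.33]
[432.3, 18.4, 96.0, 2.606] [ 0.025 -0.145  0.262 -1.353]
```

send_rows:
  deltas:
    - [0,0,-0.1,-0.14,0.8]
    - [0,0,-0.2,-0.28,0.8]
    - [0,0,-0.2,-0.42,0.8]
    - [0,0,-0.2,-0.56,0.8]
    - [0,0,-0.2,-0.7,0.8]
    - [0,0,-0.2,-0.84,0.8]
    - [0,0,-0.2,-0.98,0.8]
    - [0,0,-0.2,-1.12,0.8]

```text
t: 18.45
ee_pos: [0.4353, 0.0181, 0.0988]
ee_rot: [0.372, 0.928, 0.001, 0.003]
wrist_force: [8.5, 0.7, -15.8]
opening: 0.158
gripper_force: 30.1
```

send_rows:
  deltas:
    - [0,0,0,-0.12,0.8]
    - [0,0,0,-0.233,0.8]
    - [0,0,0,-0.233,0.8]
    - [0,0,0,-0.233,0.8]
    - [0,0,0,-0.233,4]
    - [0,0,0,-0.233,4]
    - [0,0,-5,-0.233,4]
    - [0,0,-10,-0.233,4]

```text
t: 19.25
ee_pos: [0.4312, 0.0181, 0.1996]
ee_rot: [0.265, 0.964, -0.001, -0.002]
wrist_force: [1.6, 0.7, -0.2]
opening: 0.473
gripper_force: 0.0
```

```bash
python3 go.py 455 359.5 200 1.571;  python3 - <<'E'
from h import *
o=ctrl.get_obs()
im,d=cap('wrist','w2.png');W=cloud('wrist',d)
im,d=cap('top','t2.png');np.save('topd.npy',d)
import m
for P in(W,m.W):
    P=P.reshape(-1,3);P=P[(np.hypot(P[:,0]-.432,P[:,1]-.018)<.03)&(P[:,2]>.086)&(P[:,2]<.105)]
    if len(P)>20: print(m.bar(P))
E
```

```text
[0.4312 0.0181 0.1996] 2.6058 [ 0.02  0.14  1.95 -0.    1.05 -1.02]
[455.0, 359.5, 200.0, 1.571] [15.382 30.573 -0.049  1.035]
(array([0.4375, 0.022 ]), np.float64(148.79294764290643), 801, (array([441.2,  20.2]), array([13.5, 45.2]), 59.4), np.float64(0.1042))
```

View pics/w2.png

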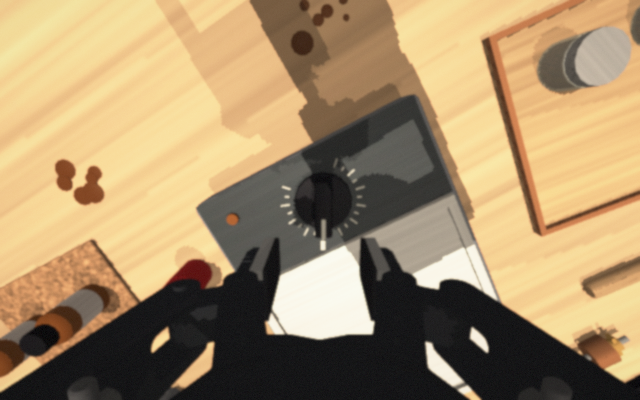

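```bash
python3 - <<'E'
from m import *
for k,(x,y) in dict(j1=(.568,.344),j2=(.456,.355),j3=(.447,.269)).items(): print(k,circ(sel(x,y,.06,.045,.07)))
from go import go
print(go(447,272,160,1.571),go(447,272,39,1.571))
E
```

```text
j1 (array([569.4, 350.5]), 22.8, array([569.1, 349.5]), 236, np.float64(0.0523))
j2 (array([454.6, 359.7]), 22.5, array([454.4, 359.4]), 242, np.float64(0.0524))
j3 (array([446.8, 272.1]), 22.8, array([447., 272.]), 241, np.float64(0.0524))
[12.085 22.347  4.562  1.035] [12.233 22.257 16.66   1.035]
```

send_rows:
  deltas:
    - [2,4,0,0.14,6.2]
    - [4.1,7.5,0.5,0.28,6.2]
    - [6.2,11.5,1,0.42,6.2]
    - [8.3,15.5,2,0.56,6.2]
    - [10.4,19.2,3,0.7,6.2]
    - [12.08,22.35,4.56,0.84,6.2]
    - [12.08,22.35,4.56,0.98,6.2]
    - [12.08,22.35,4.56,1.035,6.2]

```text
t: 20.15
ee_pos: [0.4417, 0.273, 0.1524]
ee_rot: [0.708, 0.707, -0.001, -0.0]
wrist_force: [-1.1, -0.4, 0.1]
opening: 0.725
gripper_force: 0.0
```

send_rows:
  deltas:
    - [0,0,0,0,6.2]
    - [0,0,0,0,6.2]

```text
t: 20.35
ee_pos: [0.4425, 0.2717, 0.1533]
ee_rot: [0.707, 0.708, -0.0, 0.0]
wrist_force: [0.1, -0.0, -0.2]
opening: 0.723
gripper_force: 0.0
```

```bash
python3 go.py 447 272 40 1.571
```

```text
[0.4425 0.2717 0.1533] 1.5724 [ 0.53  0.32  1.84 -0.    0.98  0.53]
[447.0, 272.0, 40.0, 1.571] [2.9000e-02 4.5300e-01 1.1334e+01 1.0000e-03]
```

send_rows:
  deltas:
    - [0,0.45,4,0,6.2]
    - [0,0.45,8,0,6.2]
    - [0,0.45,11.3,0,6.2]
    - [0,0.45,11.3,0,6.2]
    - [0,0.45,11.3,0,4]
    - [0,0.45,11.3,0,3.6]
    - [0,0.45,11.3,0,3.6]
    - [0,0.45,11.3,0,3.6]
  squeeze: 35

```text
t: 21.15
ee_pos: [0.4478, 0.2723, 0.0415]
ee_rot: [0.707, 0.707, 0.001, 0.0]
wrist_force: [-0.0, 0.5, -1.7]
opening: 0.523
gripper_force: 35.8
```

send_rows:
  deltas:
    - [0,0,0,0,3.6]
    - [0,0,-2,0,3.6]
    - [0,0,-6,0,3.6]
    - [0,0,-11,0,3.6]
    - [0,0,-13,0,3.6]
    - [0,0,-13,0,3.6]

```text
t: 21.75
ee_pos: [0.4489, 0.273, 0.1739]
ee_rot: [0.707, 0.707, 0.004, 0.001]
wrist_force: [1.2, 0.3, -1.5]
opening: 0.521
gripper_force: 36.3
```

```bash
python3 go.py 623.5 -39 170 1.571
```

```text
[0.4489 0.273  0.1739] 1.5709 [ 0.52  0.3   1.8  -0.    1.03  0.52]
[623.5, -39.0, 170.0, 1.571] [-31.203  17.451   0.385  -0.   ]
```

send_rows:
  deltas:
    - [-2.5,1.4,0,0,3.6]
    - [-6.5,3.6,0,0,3.6]
    - [-11,6.2,0,0,3.6]
    - [-15.5,8.7,0,0,3.6]
    - [-20,11.2,0,0,3.6]
    - [-24,13.4,0,0,3.6]
    - [-28,15.7,0,0,3.6]
    - [-30,16.8,0,0,3.6]

```text
t: 22.55
ee_pos: [0.6158, -0.0316, 0.1678]
ee_rot: [0.708, 0.706, -0.001, -0.001]
wrist_force: [0.4, 0.8, -1.7]
opening: 0.522
gripper_force: 36.3
```

send_rows:
  deltas:
    - [-0.7,0.4,0,0,3.6]
    - [-1.2,0.7,0,0,3.6]
    - [-1.2,0.7,0,0,3.6]

```text
t: 22.85
ee_pos: [0.6216, -0.0394, 0.1693]
ee_rot: [0.707, 0.707, -0.001, -0.001]
wrist_force: [-1.0, -0.3, -0.8]
opening: 0.521
gripper_force: 36.3
```

```bash
python3 go.py 623.5 -39 96 1.571
```

```text
[ 0.6216 -0.0394  0.1693] 1.5712 [-0.08  0.45  1.57  0.    1.12 -0.08]
[623.5, -39.0, 96.0, 1.571] [0.041 0.205 7.331 0.   ]
```

send_rows:
  deltas:
    - [0,0.2,3,0,3.6]
    - [0,0.2,5.5,0,3.6]
    - [0,0.2,6.7,0,3.6]
    - [0,0.2,7.2,0,3.6]
    - [0,0.2,7.3,0,3.6]
    - [0,0.2,7.4,0,3.6]
    - [0,0.2,7.4,0,3.6]

```text
t: 23.55
ee_pos: [0.6248, -0.04, 0.0973]
ee_rot: [0.707, 0.707, 0.001, 0.001]
wrist_force: [-0.6, -0.1, -1.2]
opening: 0.522
gripper_force: 36.3
```

send_rows:
  deltas:
    - [0,0,0.1,0,3.6]
    - [0,0,0.2,0,3.6]
    - [0,0,0.2,0,3.6]

```text
t: 23.85
ee_pos: [0.6246, -0.0402, 0.0954]
ee_rot: [0.707, 0.707, 0.001, 0.001]
wrist_force: [-1.7, -0.9, 4.5]
opening: 0.526
gripper_force: 36.9
```

Contact; release, rise, and move toward the tray.

send_rows:
  deltas:
    - [0,0,0,0,4.8]
    - [0,0,0,0,5.5]
    - [0,0,0,0,6.2]
    - [0,0,0,0,6.2]
    - [0,0,-3,0,6.2]
    - [0,0,-7,0,6.2]
    - [0,0,-8,0,6.2]
    - [0,0,-8,0,6.2]

```text
t: 24.65
ee_pos: [0.6253, -0.0401, 0.1763]
ee_rot: [0.707, 0.707, 0.001, 0.002]
wrist_force: [-0.5, 0.0, 0.3]
opening: 0.723
gripper_force: 0.0
```

send_rows:
  deltas:
    - [4.5,-2,0,0,6.2]
    - [9,-4,0,0,6.2]
    - [13.5,-6,0,0,6.2]
    - [18,-8,0,0,6.2]
    - [22.5,-10,0,0,6.2]
    - [27,-12,0,0,6.2]
    - [29,-13,0,0,6.2]
    - [29,-13,0,0,6.2]

```text
t: 25.45
ee_pos: [0.4918, 0.2521, 0.1724]
ee_rot: [0.706, 0.709, -0.002, -0.001]
wrist_force: [0.4, -1.0, -0.2]
opening: 0.729
gripper_force: 0.0
```

```bash
cat > jars.py <<'E'
from h import *
import sys
im,d=cap('top');np.save('topd.npy',d)
import m
from go import go
for s in ctrl.masks_of('top','jar1'):
    r=s['region']&(d>0);c=np.median(m.W[r],0)
    P=m.sel(c[0],c[1],.04,c[2]-.006,c[2]+.01)
    print(round(s['p'],2),np.round(c,3),m.circ(P)[:3],go(P[:,0].mean()*1000,P[:,1].mean()*1000,160,1.571))
E
python3 jars.py; python3 go.py 454.5 359.5 160 1.571
```

```text
0.71 [0.433 0.019 0.072] (array([433.5,  15.2]), 35.0, array([433.6,  18.8])) [-2.3072e+01 -6.0140e+00  1.3330e+00  1.0000e-03]
0.61 [0.573 0.348 0.052] (array([568.8, 350.7]), 22.6, array([573.5, 351.7])) [1.0192e+01 8.0150e+00 1.2410e+00 1.0000e-03]
0.49 [ 0.62  -0.037  0.106] (array([622.2, -39.3]), 22.1, array([622.1, -39.1])) [-2.8888e+01  1.2825e+01  1.3020e+00  1.0000e-03]
[0.4935 0.2497 0.1728] 1.5721 [ 0.45  0.35  1.73 -0.    1.06  0.45]
[454.5, 359.5, 160.0, 1.571] [ 1.0991e+01 -3.8800e+00  1.2660e+00  1.0000e-03]
```

send_rows:
  deltas:
    - [3,2.2,0.2,0,6.2]
    - [6.5,4.8,0.6,0,6.2]
    - [10.03,7.55,1.2,0,6.2]
    - [10.03,7.55,1.2,0,6.2]
    - [10.03,7.55,1.2,0,6.2]

```text
t: 26.05
ee_pos: [0.5702, 0.3488, 0.1603]
ee_rot: [0.708, 0.707, -0.002, -0.0]
wrist_force: [-0.4, -1.0, -0.1]
opening: 0.725
gripper_force: 0.0
```

```bash
python3 go.py 569 350 40 1.571; python3 - <<'E'
from h import *
im,d=cap('wrist','w3.png');W=cloud('wrist',d).reshape(-1,3)
for s in ctrl.masks_of('wrist','jar1'):
    r=s['region']&(d>0);P=cloud('wrist',d)[r];P=P[P[:,2]>np.percentile(P[:,2],95)-.006]; print(round(s['p'],2),s['rect'],np.round((P.min(0)+P.max(0))/2,4),np.round(np.ptp(P,axis=0),3))
E
```

```text
[0.5702 0.3488 0.1603] 1.5696 [ 0.53  0.53  1.46 -0.    1.15  0.53]
[569.0, 350.0, 40.0, 1.571] [ 1.4300e-01 -9.0000e-02  1.2032e+01 -1.0000e-03]
0.74 [294.8, 169.1, 350.2, 232.5] [0.5708 0.3517 0.0527] [0.044 0.044 0.008]
0.56 [145.9, 155.4, 220.9, 218.4] [0.4564 0.3612 0.0524] [0.046 0.044 0.007]
```

Both remaining jars are where expected; grasp j1.

send_rows:
  deltas:
    - [0.2,-0.05,4,0,6.2]
    - [0.2,-0.05,8,0,6.2]
    - [0.2,-0.05,12,0,6.2]
    - [0.2,-0.05,12,0,6.2]
    - [0.2,-0.05,12,0,4]
    - [0.2,-0.05,12,0,3.6]
    - [0.2,-0.05,12,0,3.6]
    - [0.2,-0.05,12,0,3.6]

```text
t: 26.95
ee_pos: [0.57, 0.3526, 0.0441]
ee_rot: [0.707, 0.707, 0.001, 0.0]
wrist_force: [0.2, -0.3, -1.2]
opening: 0.526
gripper_force: 37.8
```

send_rows:
  deltas:
    - [0,0,0,0,3.6]
    - [0,0,-2,0,3.6]
    - [0,0,-6,0,3.6]
    - [0,0,-11,0,3.6]
    - [0,0,-13,0,3.6]
    - [0,0,-13,0,3.6]

```text
t: 27.55
ee_pos: [0.5709, 0.3534, 0.1769]
ee_rot: [0.707, 0.707, 0.004, 0.001]
wrist_force: [0.3, 0.9, -1.0]
opening: 0.519
gripper_force: 38.0
```

```bash
python3 go.py 629 50.6 170 1.571
```

```text
[0.5709 0.3534 0.1769] 1.571 [ 0.54  0.52  1.44 -0.    1.17  0.54]
[629.0, 50.6, 170.0, 1.571] [-30.283   5.796   0.598  -0.   ]
```

send_rows:
  deltas:
    - [-2.5,0.5,0,0,3.6]
    - [-6.5,1.3,0,0,3.6]
    - [-11,2.1,0,0,3.6]
    - [-15.5,3,0,0,3.6]
    - [-20,3.9,0,0,3.6]
    - [-24,4.6,0,0,3.6]
    - [-27,5.2,0,0,3.6]
    - [-29,5.6,0,0,3.6]

```text
t: 28.35
ee_pos: [0.6244, 0.0597, 0.1701]
ee_rot: [0.708, 0.706, -0.002, -0.001]
wrist_force: [0.0, 0.4, -1.0]
opening: 0.52
gripper_force: 37.9
```

send_rows:
  deltas:
    - [-0.7,0.1,0,0,3.6]
    - [-1.2,0.2,0,0,3.6]
    - [-1.2,0.2,0,0,3.6]

```text
t: 28.65
ee_pos: [0.6268, 0.0505, 0.1714]
ee_rot: [0.707, 0.707, -0.0, -0.001]
wrist_force: [-0.5, -0.8, -0.8]
opening: 0.525
gripper_force: 37.9
```

```bash
python3 go.py 629 50.6 98 1.571
```

```text
[0.6268 0.0505 0.1714] 1.5709 [0.06 0.46 1.55 0.   1.13 0.06]
[629.0, 50.6, 98.0, 1.571] [ 6.000e-03  2.280e-01  7.342e+00 -0.000e+00]
```

send_rows:
  deltas:
    - [0,0.2,3,0,3.6]
    - [0,0.2,5.5,0,3.6]
    - [0,0.2,6.8,0,3.6]
    - [0,0.2,7.2,0,3.6]
    - [0,0.2,7.35,0,3.6]
    - [0,0.2,7.45,0,3.6]
    - [0,0.2,7.45,0,3.6]

```text
t: 29.35
ee_pos: [0.6298, 0.0504, 0.0988]
ee_rot: [0.707, 0.707, 0.001, 0.001]
wrist_force: [0.1, -0.1, -0.6]
opening: 0.525
gripper_force: 38.0
```

send_rows:
  deltas:
    - [0,0,0.1,0,3.6]
    - [0,0,0.15,0,3.6]
    - [0,0,0.15,0,3.6]

```text
t: 29.65
ee_pos: [0.6299, 0.0503, 0.098]
ee_rot: [0.707, 0.707, 0.001, 0.001]
wrist_force: [-0.4, -0.2, 5.9]
opening: 0.522
gripper_force: 38.5
```

send_rows:
  deltas:
    - [0,0,0,0,4.8]
    - [0,0,0,0,5.5]
    - [0,0,0,0,6.2]
    - [0,0,0,0,6.2]
    - [0,0,-3,0,6.2]
    - [0,0,-7,0,6.2]
    - [0,0,-8,0,6.2]
    - [0,0,-8,0,6.2]

```text
t: 30.45
ee_pos: [0.6303, 0.0503, 0.1783]
ee_rot: [0.707, 0.707, 0.002, 0.002]
wrist_force: [0.3, -0.1, -0.2]
opening: 0.726
gripper_force: 0.0
```

send_rows:
  deltas:
    - [4,-2.2,0,0,6.2]
    - [8,-4.4,0,0,6.2]
    - [12,-6.6,0,0,6.2]
    - [16,-8.8,0,0,6.2]
    - [20,-11,0,0,6.2]
    - [24,-13.2,0,0,6.2]
    - [28,-15.4,0,0,6.2]
    - [30.8,-17,0.5,0,6.2]

```text
t: 31.25
ee_pos: [0.4571, 0.3601, 0.1697]
ee_rot: [0.707, 0.708, -0.001, -0.0]
wrist_force: [0.7, 0.3, -0.5]
opening: 0.727
gripper_force: 0.0
```

send_rows:
  deltas:
    - [0.5,-0.3,0,0,6.2]
    - [0.5,-0.3,0,0,6.2]

```text
t: 31.45
ee_pos: [0.4551, 0.3634, 0.1695]
ee_rot: [0.706, 0.708, -0.002, 0.0]
wrist_force: [0.0, -0.7, 1.0]
opening: 0.725
gripper_force: 0.0
```

```bash
python3 go.py 455 360 40 1.571; python3 - <<'E'
from h import *
im,d=cap('wrist','w4.png')
for s in ctrl.masks_of('wrist','jar1'):
    r=s['region']&(d>0);P=cloud('wrist',d)[r];P=P[P[:,2]>np.percentile(P[:,2],95)-.006]; print(round(s['p'],2),s['rect'],np.round((P.min(0)+P.max(0))/2,4),np.round(np.ptp(P,axis=0),3))
E
```

```text
[0.4551 0.3634 0.1695] 1.573 [ 0.65  0.4   1.67 -0.    1.08  0.65]
[455.0, 360.0, 40.0, 1.571] [-3.0800e-01  2.3000e-02  1.2954e+01  2.0000e-03]
0.65 [297.6, 171.2, 347.8, 232.6] [0.4582 0.3604 0.0519] [0.043 0.045 0.007]
```

send_rows:
  deltas:
    - [-0.3,0.1,4,0,6.2]
    - [-0.3,0.1,8,0,6.2]
    - [-0.3,0.1,12,0,6.2]
    - [-0.3,0.1,12.8,0,6.2]
    - [-0.3,0.1,12.8,0,4]
    - [-0.3,0.1,12.8,0,3.6]
    - [-0.3,0.1,12.8,0,3.6]
    - [-0.3,0.1,12.8,0,3.6]

```text
t: 32.35
ee_pos: [0.458, 0.3607, 0.0448]
ee_rot: [0.707, 0.707, 0.001, 0.0]
wrist_force: [-0.5, 0.5, -1.2]
opening: 0.522
gripper_force: 37.5
```

send_rows:
  deltas:
    - [0,0,0,0,3.6]
    - [0,0,-2,0,3.6]
    - [0,0,-6,0,3.6]
    - [0,0,-11,0,3.6]
    - [0,0,-13,0,3.6]
    - [0,0,-13,0,3.6]

```text
t: 32.95
ee_pos: [0.4588, 0.3616, 0.1775]
ee_rot: [0.707, 0.707, 0.004, 0.001]
wrist_force: [0.5, -0.1, -1.0]
opening: 0.52
gripper_force: 37.7
```

```bash
python3 go.py 539.5 56 170 1.571;python3 jars.py
```

```text
[0.4588 0.3616 0.1775] 1.571 [ 0.65  0.39  1.66 -0.    1.08  0.65]
[539.5, 56.0, 170.0, 1.571] [-30.567   8.054   0.649   0.   ]
0.8 [0.626 0.05  0.106] (array([628. ,  49.4]), 22.3, array([627.8,  49.5])) [-31.049  17.104   1.297  -0.   ]
0.74 [ 0.585 -0.059  0.106] (array([587.2, -61.9]), 22.5, array([587.3, -61.7])) [-42.167  13.054   1.302  -0.   ]
0.67 [0.459 0.347 0.185] (array([457.8, 355.2]), 34.9, array([457.4, 349.7])) [-1.021  0.066  1.292 -0.   ]
0.28 [ 0.796 -0.066  0.011] (array([795.6, -66.2]), 39.9, array([796.9, -66.9])) [-42.685  34.012   1.296  -0.   ]
```

send_rows:
  deltas:
    - [-2.5,0.7,0,0,3.6]
    - [-6.5,1.7,0,0,3.6]
    - [-11,2.9,0,0,3.6]
    - [-15.5,4.1,0,0,3.6]
    - [-20,5.3,0,0,3.6]
    - [-24,6.3,0,0,3.6]
    - [-27,7.1,0,0,3.6]
    - [-29.3,7.7,0,0,3.6]

```text
t: 33.85
ee_pos: [0.5332, 0.065, 0.1708]
ee_rot: [0.708, 0.707, -0.002, -0.001]
wrist_force: [0.3, 0.1, -2.3]
opening: 0.524
gripper_force: 37.7
```

send_rows:
  deltas:
    - [-0.7,0.2,0,0,3.6]
    - [-1.2,0.3,0,0,3.6]
    - [-1.2,0.3,0,0,3.6]

```text
t: 34.15
ee_pos: [0.5366, 0.0554, 0.1722]
ee_rot: [0.707, 0.707, -0.001, -0.001]
wrist_force: [-1.3, 0.2, -1.5]
opening: 0.519
gripper_force: 37.7
```

```bash
python3 go.py 539.5 56 99 1.571
```

```text
[0.5366 0.0554 0.1722] 1.5707 [0.08 0.33 1.77 0.   1.05 0.08]
[539.5, 56.0, 99.0, 1.571] [ 0.056  0.303  7.317 -0.   ]
```

send_rows:
  deltas:
    - [0,0.3,3,0,3.6]
    - [0,0.3,5.5,0,3.6]
    - [0,0.3,6.8,0,3.6]
    - [0,0.3,7.2,0,3.6]
    - [0,0.3,7.35,0,3.6]
    - [0,0.3,7.45,0,3.6]
    - [0,0.3,7.45,0,3.6]

```text
t: 34.85
ee_pos: [0.5407, 0.0556, 0.0995]
ee_rot: [0.707, 0.707, 0.001, 0.001]
wrist_force: [-0.3, -0.1, -0.5]
opening: 0.521
gripper_force: 37.8
```

send_rows:
  deltas:
    - [0,0,0.1,0,3.6]
    - [0,0,0.1,0,3.6]

```text
t: 35.05
ee_pos: [0.5404, 0.0553, 0.0981]
ee_rot: [0.707, 0.707, 0.0, 0.0]
wrist_force: [0.1, 0.5, -0.9]
opening: 0.522
gripper_force: 37.8
```

send_rows:
  deltas:
    - [0,0,0.1,0,3.6]
    - [0,0,0.1,0,3.6]

```text
t: 35.25
ee_pos: [0.5405, 0.0552, 0.0972]
ee_rot: [0.707, 0.707, 0.0, 0.0]
wrist_force: [0.5, 1.3, 2.7]
opening: 0.522
gripper_force: 37.9
```

Contact; release, rise and head back to the isolator side.

send_rows:
  deltas:
    - [0,0,0,0,4.8]
    - [0,0,0,0,5.5]
    - [0,0,0,0,6.2]
    - [0,0,0,0,6.2]
    - [0,0,-3,0,6.2]
    - [0,0,-7,0,6.2]
    - [0,0,-11,0,6.2]
    - [0,0,-11,0,6.2]

```text
t: 36.05
ee_pos: [0.5434, 0.0555, 0.2125]
ee_rot: [0.707, 0.707, 0.005, 0.004]
wrist_force: [1.1, 0.1, 0.3]
opening: 0.723
gripper_force: 0.0
```

send_rows:
  deltas:
    - [-4.5,0.8,0,-0.1,5]
    - [-9,1.6,0,-0.2,4]
    - [-13.5,2.4,0,-0.246,4]
    - [-18,3.2,0,-0.246,4]
    - [-22.5,4,0,-0.246,4]
    - [-27,4.9,0,-0.246,4]
    - [-31,5.7,0,-0.246,4]
    - [-34,6.4,0,-0.246,4]

```text
t: 36.85
ee_pos: [0.6039, -0.2874, 0.2055]
ee_rot: [0.616, 0.788, -0.0, -0.001]
wrist_force: [0.4, 0.5, 0.1]
opening: 0.471
gripper_force: 0.0
```

send_rows:
  deltas:
    - [0,0,0,0,4]
    - [0,0,0,0,4]

```text
t: 37.05
ee_pos: [0.6037, -0.2849, 0.2054]
ee_rot: [0.616, 0.788, -0.0, -0.001]
wrist_force: [0.0, 0.2, -0.4]
opening: 0.471
gripper_force: 0.0
```

```bash
python3 go.py 613.2 -310.7 130 1.817 613.2 -310.7 92 1.817; python3 - <<'E'
from h import *
im,d=cap('top','t3.png');np.save('topd.npy',d)
import m
u=np.array([.998,-.0645]);v=np.array([.0645,.998]);c=np.array([581.5,8.6])
for k,(x,y) in dict(a=(.628,.05),b=(.587,-.062),c=(.54,.055)).items():
    q=m.circ(m.sel(x,y,.045,.095,.12)); p=np.array(q[2])-c; print(k,q,(p@u).round(1),(p@v).round(1))
for k,y in dict(b1=-.281,b2=-.357).items(): print(k,m.circ(m.sel(.411,y,.03,.075,.1)))
print('dial',m.bar(m.sel(.432,.018,.03,.086,.11)));h=m.sel(.613,-.311,.04,.083,.1);print(len(h))
a=cv2.imread('pics/t3.png')[150:320,170:510];cv2.imwrite('pics/t4.png',cv2.resize(a,(800,400),interpolation=cv2.INTER_CUBIC))
E
```

```text
[ 0.6037 -0.2849  0.2054] 1.8155 [-0.46  0.5   1.4   0.    1.24 -0.7 ]
[613.2, -310.7, 130.0, 1.817] [-2.752e+00  3.110e-01  7.535e+00 -1.000e-03]
[613.2, -310.7, 92.0, 1.817] [-2.7590e+00  3.1700e-01  1.1335e+01 -1.0000e-03]
a (array([627.9,  49.4]), 22.5, array([627.5,  49.6]), 256, np.float64(0.1062)) 43.3 43.9
b (array([587.4, -61.8]), 22.3, array([587. , -61.2]), 258, np.float64(0.1064)) 10.0 -69.3
c (array([538.2,  56.1]), 22.2, array([538.3,  56.5]), 253, np.float64(0.1067)) -46.2 45.0
b1 (array([ 410.7, -277. ]), 13.0, array([ 410.4, -275.8]), 92, np.float64(0.0861))
b2 (array([ 399.9, -351.4]), 3.5, array([ 399.9, -351.3]), 4, np.float64(0.082))
dial (array([0.4329, 0.0182]), np.float64(150.0574226408404), 107, (array([432.5,  18.2]), array([13.8, 45.1]), 59.3), np.float64(0.0962))
126
```

View pics/t4.png

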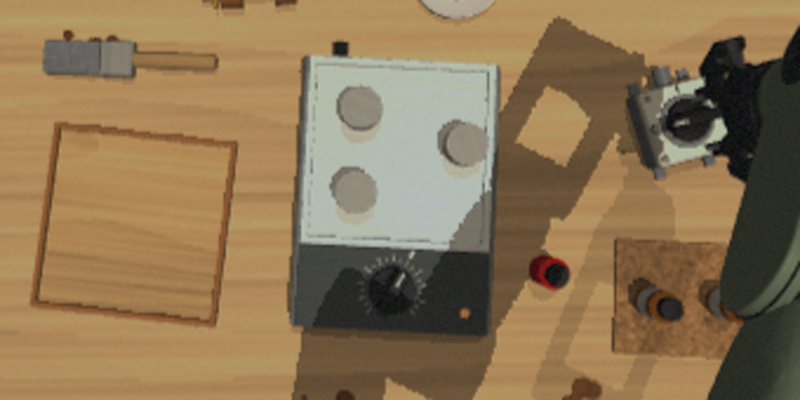

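send_rows:
  deltas:
    - [-1.5,0.2,2,0,4]
    - [-2.75,0.31,5,0,4]
    - [-2.75,0.31,7.5,0,4]
    - [-2.75,0.31,7.5,0,4]
    - [-2.75,0.31,11.2,0,4]
    - [-2.75,0.31,11.2,0,4]
    - [-2.75,0.31,11.2,0,0.8]
    - [-2.75,0.31,11.2,0,0.8]

```text
t: 37.9
ee_pos: [0.6154, -0.3105, 0.0973]
ee_rot: [0.615, 0.789, 0.001, 0.002]
wrist_force: [0.9, 2.6, -3.4]
opening: 0.153
gripper_force: 36.6
```

send_rows:
  deltas:
    - [0,0,0,0,0.8]
    - [0,0,0,0,0.8]
    - [0,0,0,0,0.8]

```text
t: 38.2
ee_pos: [0.6153, -0.3105, 0.0973]
ee_rot: [0.615, 0.789, 0.001, 0.002]
wrist_force: [2.1, 2.3, 6.7]
opening: 0.155
gripper_force: 37.8
```

send_rows:
  deltas:
    - [0,0,-0.1,0.15,0.8]
    - [0,0,-0.1,0.3,0.8]
    - [0,0,-0.1,0.45,0.8]
    - [0,0,-0.1,0.6,0.8]
    - [0,0,-0.1,0.74,0.8]
    - [0,0,-0.1,0.88,0.8]
    - [0,0,-0.1,1.02,0.8]
    - [0,0,-0.1,1.16,0.8]

```text
t: 39.0
ee_pos: [0.6155, -0.3106, 0.0973]
ee_rot: [0.948, 0.32, 0.002, 0.001]
wrist_force: [3.9, 2.1, 1.7]
opening: 0.152
gripper_force: 37.3
```

send_rows:
  deltas:
    - [0,0,0,0.14,0.8]
    - [0,0,0,0.28,0.8]
    - [0,0,0,0.41,0.8]
    - [0,0,0,0.41,0.8]
    - [0,0,0,0.41,4]
    - [0,0,0,0.41,4]
    - [0,0,-5,0.41,4]
    - [0,0,-10,0.41,4]

```text
t: 39.8
ee_pos: [0.6122, -0.3106, 0.1945]
ee_rot: [0.992, 0.123, -0.003, -0.001]
wrist_force: [1.0, -0.7, 0.3]
opening: 0.468
gripper_force: 0.0
```

send_rows:
  deltas:
    - [-3,0,-2,0,4]
    - [-6,0,-4,0,4]
    - [-9,0,-6,0,4]
    - [-9,0,-6,0,4]
    - [-9,0,-6,0,4]

```text
t: 40.3
ee_pos: [0.526, -0.3331, 0.256]
ee_rot: [0.992, 0.123, 0.0, 0.0]
wrist_force: [-0.3, 0.1, 0.2]
opening: 0.472
gripper_force: 0.0
```

```bash
python3 - <<'E'
from h import *
im,d=cap('top','t5.png');np.save('topd.npy',d)
import m
for k,(x,y) in dict(a=(.628,.05),b=(.587,-.062),c=(.54,.055)).items(): print(k,m.circ(m.sel(x,y,.045,.095,.12)))
print('handle',m.bar(m.sel(.613,-.311,.04,.083,.1)))
print('dial',m.bar(m.sel(.432,.018,.03,.086,.11)))
im,d=cap('side');W=cloud('side',d)
for s in ctrl.masks_of('side','bottle1'):
    r=s['region']&(d>0); print(round(s['p'],2),np.round(np.median(W[r],0),3),np.round(np.percentile(W[r][:,2],97),3))
W=cloud('wrist',cap('wrist')[1]).reshape(-1,3);P=W[(np.hypot(W[:,0]-.613,W[:,1]+.311)<.035)&(W[:,2]>.083)&(W[:,2]<.1)]
if len(P)>20:print('handle w',m.bar(P))
E
```

```text
a (array([627.7,  49.6]), 22.2, array([627.6,  49.6]), 254, np.float64(0.1063))
b (array([587.6, -61.8]), 22.4, array([587.2, -61.2]), 258, np.float64(0.1064))
c (array([538.,  56.]), 22.3, array([538.3,  56.5]), 253, np.float64(0.1065))
handle (array([ 0.6131, -0.31  ]), np.float64(-165.66942832145827), 143, (array([ 613.3, -311.2]), array([57.1, 14.6]), 13.7), np.float64(0.0917))
dial (array([0.4324, 0.0184]), np.float64(149.35662566354483), 107, (array([432.6,  18.1]), array([13.8, 45.1]), 59.8), np.float64(0.0957))
0.68 [ 0.408 -0.262  0.05 ] 0.086
0.68 [ 0.443 -0.145  0.045] 0.081
0.55 [ 0.407 -0.343  0.049] 0.086
handle w (array([ 0.6162, -0.3104]), np.float64(-165.095737198839), 1080, (array([ 615.5, -310.4]), array([57.6, 13.5]), 14.6), np.float64(0.0918))
```

All in place, isolator on, robot clear.

```bash
python3 -c "
from station import ctrl
print(ctrl.sign_off())"
```

```text
the job is handed in; nothing more can be done
None
```

The changeover is finished and handed in at about 40 s: both bottles stand on the cork mat, all three jars are on the hot plate, the dial is at 60 and the isolator is back on. One jar was knocked aside after I placed it; I left it, measured about 9 mm inside the judged limit. The hand-in returned no verdict.

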